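Open the leaning notions tin under the lamp and put the needle case away

TASK

Lift the red lid off the leaning blue tin and set it down, handle up, squarely in the middle of the sloped wooden lid rest with its lower edge against the ledge; then put the green-topped needle case into the open tin. Lower both into place rather than dropping them, keep clear of the lamp, and leave the tea cup, the flower vase and the card box undisturbed where they stand.

Things in the scene. Friction and masses are not known exactly. Their poses are not given: they have to be found in the camera images.
- tin: Blue open tin, outside 80 (x) x 100 (y) x 70 (z) mm, walls and floor 4 mm, fixed in a light wooden wedge stand 116 mm wide. It leans 31.5 deg (0.55 rad) towards its front (robot side). Origin: centre of its underside, 45 mm above the table; z: its leaning axis, out of the mouth; y: level, along the long side; x: up the slope, away from the front.
- lid: Loose red lid on the tin, 92 (x) x 112 (y) mm, plate 3 mm, skirt to 12 mm below the plate's underside, 2 to 3 mm play, 90 g. Wooden grip bar on the middle of the plate, 32 (along x) x 16 (y) x 26 mm high: its top is 29 mm above the origin. Origin: centre of the plate's underside, which lies on the tin's mouth; z: out through the grip bar; axes parallel to the tin's at the start.
- lamp_edge (a point): Middle of the lower front edge of the lamp's white bar head, which hangs over the tin, 250 mm above the table, and blocks a tool pointing straight down. Bar head (fixed): 160 mm long (along its y), 32 mm deep (from this edge towards its +x), 14 mm high (upwards); a 14 mm arm goes back from it to the pole 150 mm behind this edge. z is up.
- rest: Sloped lid rest (fixed): brown board 70 mm wide (y), rising 34.4 deg (0.6 rad) away from its front, a ledge at its lower end. Origin: on the board's face at the ledge, mid-width, 55 mm above the table; x: up the slope (board ends at 125 mm); y: level; z: out of the board. Ledge: x -10 to 0, 14 mm high. A lid against the ledge has its origin at x 46, y 0, z 12 mm. Foot 120 x 90 mm.
- case: Loose turned-wood needle case, a cylinder 26 mm across and 62 mm tall with a green top, standing upright on the table. About 40 g. Origin: centre of its underside; z: its axis.
- case_center (a point): Centre of the needle case, on its axis 31 mm above its underside.
- cup: Bystander: blue ceramic tea cup without handle, 68 mm across, 78 mm tall, loose. Origin: centre of its underside.
- vase: Bystander: small white vase, 54 mm across, 85 mm tall, flowers in it to 135 mm, loose. Origin: centre of its underside.
- cards: Bystander: yellow card box lying flat, 60 (x) x 85 (y) x 26 (z) mm, loose. Origin: centre of its underside.
- lamp: The lamp as a whole (fixed): origin at the foot of the pole, on the table; z up; its bar head lies towards its -x. See lamp_edge.
There are look-alikes about, which are no part of the job. There is more than one size of the part that bears rest; the job needs the largest.

How it is judged:
By the outcome, as a careful person would: the job done as asked, in the order asked, and still so for the second after the job is handed in, with the robot touching nothing.
It also fails if it takes over 67 s, if anything falls off the work surface, if the arm or the gripper's body presses on something with over 40 N, if the wrist force passes 120 N, or if a joint passes its speed limit or range.

ROBOT

A 7-joint arm with a two-finger parallel gripper is mounted at the origin on the work surface. World frame = base frame: x ahead of the robot, y to its left, z up, the work surface at z = 0. Lengths are in m, angles in rad, forces in N, time in s.
With the tool pointing down it reaches from about 0.375 to 0.925 m from the base axis. Payload 3.1 kg.
Tool frame: the origin (TCP) lies between the finger pads, 19 mm behind the fingertips; this is the grasp point; z points along the fingers, y is the line along which they close (so a half turn about z gives the same grasp; the last joint's range is limited). The gripper opens to 85 mm and grips with 20 to 120 N. Pads are 22 mm wide; open, the fingers measure 114 mm over their backs; the gripper's body (76 mm by 85 mm) begins 54 mm behind the grasp point. The pads swing forward as they close: fully open they stand 13 mm farther back than shut.
Start: joints at [1.225, 0.383, 0.044, 1.598, -0.018, 1.161, -0.05], TCP at [0.159, -0.63, 0.25] pointing down, gripper open.
Joint ranges: [-2.61, 2.61], [-0.41, 2.15], [-1.48, 1.57], [0, 2.5], [-1.57, 4.71], [0.05, 1.97], [-2.85, 2.85]. Speed limits (rad/s): [2.79, 2.79, 3.14, 3.14, 3.14, 3.14, 3.14].

INTERFACE

Orientations are given as a unit quaternion [x, y, z, w].
In Python, from bench import move_ptp, movel, move_j, move_gripper, pause, inverse_kinematics, read_camera, camera_params, MotionError, sign_off, look_for, tip_of, read_time_s, read_qpos, read_joint_vel, read_effort, read_eef_pos, read_tcp_rot, read_ft_force, read_ft_torque, read_finger_gap, read_grasp_force gives the robot as it stands. Calls block until the motion is done:
- move_ptp(position, orientation): joint-space move of the TCP to a pose.
- movel(position, orientation=None, speed=0.15): straight line of the TCP; orientation=None keeps the orientation; speed is the mean speed in m/s.
- move_j(angles): joint-space move.
- move_gripper(opening, effort=None): finger opening in m; effort is the grip in N (None keeps the last); returns when the fingers have stopped.
- pause(seconds).
- inverse_kinematics(position, orientation): joint angles nearest the present ones, or None.
- read_camera(name): name is "side" or "top" or "wrist"; returns the picture (384x512x3 uint8, red, green, blue); there is no depth.
- camera_params(name): a dict with "K" (3x3 intrinsics, pixels), "camera_from_world" (4x4, takes a point from world to camera coordinates). Camera axes: x right, y down, z forward; pixel columns grow to the right and rows downward; lengths in m; the calibration is good to about 2 mm. A picture is of the moment at which its call begins: read the wrist's pose just before it. camera_params takes no time and is no camera call; for the wrist camera it gives the pose at the moment of the call.
A pose or a line that the arm cannot do raises MotionError and nothing moves.
- sign_off(): hands the job in; it is judged then, once.
Trained networks look in the newest picture that a camera, given by its name, has taken for a name from the list of things; names that differ only in an ending like _2 or _b are one class to them, and where a whole thing is asked for, a point or a joint stands for the part that bears it (a point fixed in the world has none). Each returns a list of dicts, best first, with "confidence" (0 to 1); they miss things now and then, are a little off and sometimes report something else, mostly with a low value. They report only what shows in the picture. A call takes as long as a camera call. They do not tell look-alikes from the thing itself.
- look_for(camera, name): "at" ([column, row] in pixels, amid what is visible of it).
- tip_of(camera, name): "at" ([column, row] in pixels: a listed point, or the origin of a listed thing).
Readings, each from a call of its own:
- read_time_s(): time.
- read_qpos(): joint angles.
- read_joint_vel(): joint speeds.
- read_effort(): joint torques, N m.
- read_eef_pos(): TCP position.
- read_tcp_rot(): TCP orientation.
- read_ft_force(): force on the tool from outside, world axes, zero at the start.
- read_ft_torque(): the same for the moment, N m.
- read_finger_gap(): finger opening in m.
- read_grasp_force(): force on a finger pad.
Only numpy, scipy, OpenCV 4.12 (cv2) and the standard library are available. Lean on these libraries where they do the work, as an engineer would, in place of code of your own. Each camera call takes 0.05 s, during which the arm holds its last target. There are 200 camera calls.

## Working session

There is one attempt and no reset: what is moved stays moved. The work goes in short steps, each a Python script; the robot and the scene stay as the last script left them, time stands still between calls to the robot, and variables do not carry over. Pictures are saved under pics/ and viewed, at most 13 in all, crops included, and the job is handed in when it is done.

```bash
ls; mkdir -p pics; python3 - <<'E'
from bench import *
import cv2,numpy as np
np.set_printoptions(precision=3,suppress=True)
a=[]
for c in("side","top"):
    im=read_camera(c); cv2.imwrite(f"pics/{c}0.png",cv2.resize(im[:,:,::-1],(800,600),interpolation=cv2.INTER_CUBIC))
    p=camera_params(c); print(c,p["K"],p["camera_from_world"])
    for n in("tin","lid","lamp_edge","rest","case","case_center","cup","vase","cards","lamp"):
        print(n,"T",[(np.round(d["at"]).tolist(),round(d["confidence"],2)) for d in tip_of(c,n)],"L",[(np.round(d["at"]).tolist(),round(d["confidence"],2)) for d in look_for(c,n)] )
print(read_time_s(),read_tcp_rot())
E
```

```text
pics
side [[399.585   0.    255.307]
 [  0.    399.585 195.314]
 [  0.      0.      1.   ]] [[-0.822 -0.569 -0.002  0.517]
 [-0.398  0.578 -0.712  0.322]
 [ 0.406 -0.585 -0.702  0.901]
 [ 0.     0.     0.     1.   ]]
tin T [([307.0, 160.0], 0.56)] L [([306.0, 164.0], 0.56), ([295.0, 254.0], 0.23)]
lid T [([320.0, 152.0], 0.61)] L [([319.0, 152.0], 0.85)]
lamp_edge T [([325.0, 111.0], 0.86)] L [([280.0, 114.0], 0.62)]
rest T [([264.0, 302.0], 0.9), ([190.0, 283.0], 0.83), ([196.0, 362.0], 0.67)] L [([181.0, 353.0], 0.97), ([252.0, 299.0], 0.76), ([169.0, 270.0], 0.68)]
case T [([293.0, 214.0], 0.59)] L [([293.0, 207.0], 0.45)]
case_center T [([288.0, 205.0], 0.75)] L []
cup T [([323.0, 230.0], 0.74), ([326.0, 110.0], 0.33)] L [([322.0, 218.0], 0.96)]
vase T [([292.0, 270.0], 0.63), ([325.0, 109.0], 0.45)] L [([293.0, 253.0], 0.63)]
cards T [([254.0, 245.0], 0.9)] L [([254.0, 246.0], 0.79)]
lamp T [([280.0, 161.0], 0.71)] L [([283.0, 114.0], 0.85)]
top [[367.48    0.    257.41 ]
 [  0.    367.48  194.349]
 [  0.      0.      1.   ]] [[-0.027 -1.    -0.004  0.079]
 [-0.984  0.027 -0.178
[... 220 characters left out ...]
0.94), ([302.0, 201.0], 0.44)] L [([354.0, 165.0], 0.87)]
rest T [([208.0, 238.0], 0.88), ([191.0, 185.0], 0.87), ([154.0, 229.0], 0.84)] L [([204.0, 231.0], 0.65), ([185.0, 175.0], 0.64), ([152.0, 218.0], 0.61)]
case T [([297.0, 203.0], 0.39), ([298.0, 236.0], 0.37)] L [([300.0, 202.0], 0.65)]
case_center T [([300.0, 201.0], 0.4)] L [([186.0, 171.0], 0.27), ([340.0, 193.0], 0.16)]
cup T [([299.0, 234.0], 0.88)] L [([303.0, 234.0], 0.73)]
vase T [([255.0, 234.0], 0.66), ([298.0, 203.0], 0.32)] L [([253.0, 232.0], 0.8), ([354.0, 167.0], 0.61)]
cards T [([253.0, 199.0], 0.77)] L [([254.0, 198.0], 0.95)]
lamp T [([340.0, 164.0], 0.6)] L [([354.0, 169.0], 0.56)]
2.1 [ 0.992  0.124  0.    -0.   ]
```

View pics/side0.png

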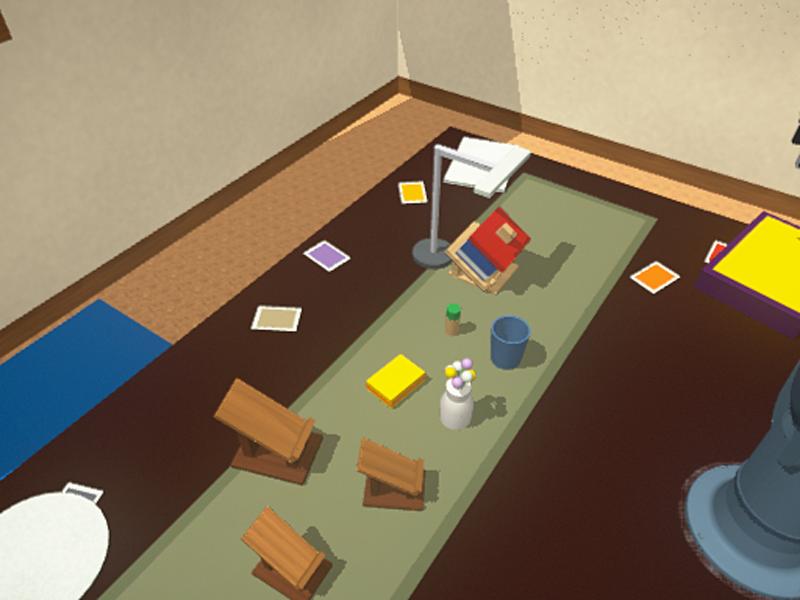

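View pics/top0.png

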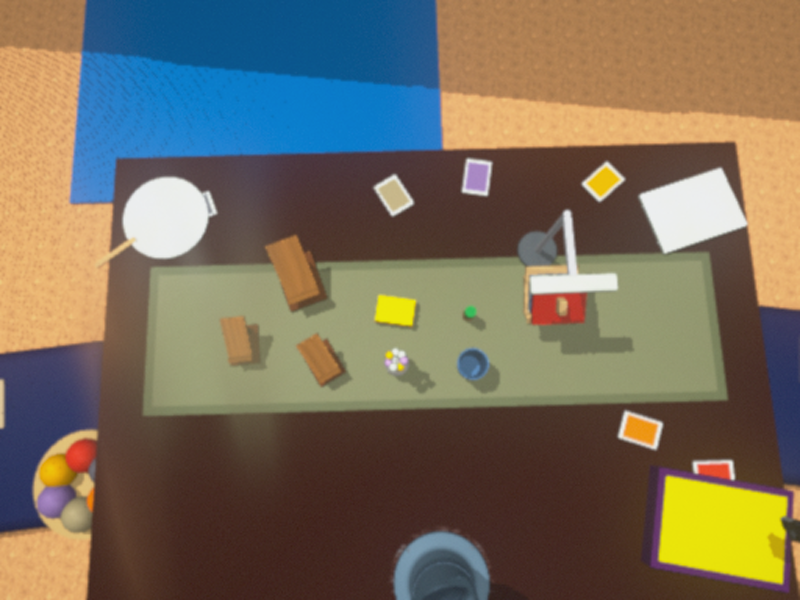

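The side view shows the leaning tin with the red lid at 800x600 px (500,240), the lamp bar over it at (503,170) and the case at (453,320). The cup is at (509,342), the vase at (457,400) and the cards at (396,380). There are three lid rests: (265,430), the biggest, plus the smaller (392,475) and (285,555). In the top view these are the big rest at (295,272) and the small ones at (237,340) and (320,360), with the lid at (563,305) and the case at (470,312). I choose the biggest rest and will check its size against the calibration.

```bash
cat > h.py <<'E'
from bench import *
import cv2,numpy as np
from scipy.spatial.transform import Rotation as R
from scipy.optimize import least_squares
np.set_printoptions(precision=4,suppress=True)
def proj(p,X):
    X=np.atleast_2d(X); T=p["camera_from_world"]; c=X@T[:3,:3].T+T[:3,3]; u=c@p["K"].T; return u[:,:2]/u[:,2:]
def frame(yaw,tilt):  # x up the slope, z out
    return R.from_euler('ZY',[yaw,-tilt]).as_matrix()
def plane(p,uv,z):
    T=p["camera_from_world"]; d=T[:3,:3].T@np.linalg.solve(p["K"],[*uv,1]); o=-T[:3,:3].T@T[:3,3]; return o+d*(z-o[2])/d[2]
def tri(obs):
    f=lambda X:np.concatenate([(proj(p,X)[0]-uv) for p,uv in obs]); r=least_squares(f,[.5,0,.1]); return r.x,np.abs(r.fun).max()
E
python3 - <<'E'
from h import *
S,T=camera_params("side"),camera_params("top")
for n,s,t in [("lid",(320,152),(358,198)),("tin",(307,160),(355,188)),("lamp_edge",(325,111),(366,186)),("rest",(190,283),(191,185)),("restB",(264,302),(208,238)),("restC",(196,362),(154,229)),("casec",(288,205),(300,201)),("cup",(323,230),(299,234)),("vase",(292,270),(255,234)),("cards",(254,245),(253,199)),("lamp",(280,161),(340,164))]:
    print(n,*tri([(S,s),(T,t)]))
s=cv2.imread("pics/side0.png");t=cv2.imread("pics/top0.png")
im=np.hstack([cv2.resize(s[370:490,205:335],(400,370)),cv2.resize(t[225:325,255:335],(300,370))])
im2=np.hstack([cv2.resize(s[140:300,430:560],(350,430))[:,:],cv2.resize(t[240:340,500:640],(350,430))])[:230*2]
o=np.zeros((600,700,3),np.uint8);o[:300]=cv2.resize(im,(700,300));o[300:]=cv2.resize(im2,(700,300))
cv2.imwrite("pics/crop.png",o)
E
```

```text
lid [ 0.5627 -0.2635  0.1043] 2.893033990937141
tin [ 0.607  -0.2717  0.0468] 2.60882324387714
lamp_edge [ 0.5652 -0.2487  0.2573] 0.9282603642904803
rest [0.619  0.2906 0.0497] 1.1910952149383718
restB [0.4412 0.2347 0.0557] 0.7799360835377627
restC [0.4814 0.4225 0.0446] 1.918060241581145
casec [ 0.566  -0.0826  0.0269] 1.549993274893069
cup [ 0.4492 -0.0784 -0.0016] 0.45195954129425786
vase [ 0.456   0.0771 -0.0184] 0.8483285991592595
cards [0.5771 0.0803 0.0039] 0.31856367719919376
lamp [ 0.69   -0.2311  0.0334] 0.48233860250425664
```

View pics/crop.png

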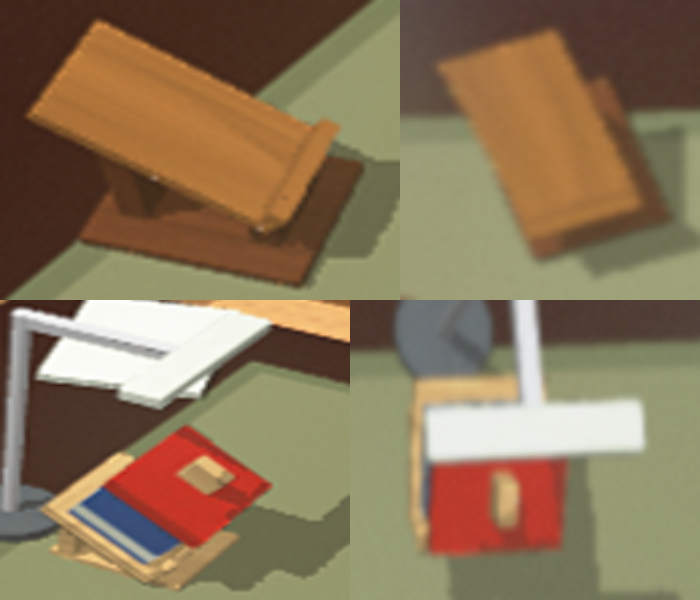

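Rest: the close crop (top row) shows a long plain board with its ledge, at 800-px (265,430) in side and (295,272) in top. Its size gets checked by the fit. The lid (bottom row) is half under the lamp bar when seen from above.

```bash
cat > fit.py <<'E'
from h import *
from scipy.optimize import minimize
S,T=camera_params("side"),camera_params("top")
# rest corners
L=[(125,-35,0),(125,35,0)]
obs=[(S,(151.2,241.7),0),(S,(136.6,266.),1),(T,(189.4,150.2),0),(T,(169.3,158.1),1),(S,(200.7,267.8),2),(T,(204.3,187.5),3),(T,(185.2,194.6),4)]
def f(q,wid=70,ln=125):
    F=frame(q[2],.6); P=np.array([(ln,-wid/2,0),(ln,wid/2,0),(-5,-wid/2,14),(-10,-wid/2,7),(-10,wid/2,7)])/1e3@F.T+[q[0],q[1],.055]
    return np.concatenate([proj(c,P[i])[0]-uv for c,uv,i in obs])
r=least_squares(f,[.6,.29,.3]);print("rest",r.x,r.fun)
r2=least_squares(lambda q:f(q,q[3],q[4]),[*r.x,70,125],x_scale=[1,1,1,100,100]);print("size check w,l",r2.x)
# lid by mask
k=4
ms={}
for c,n in((S,"side"),(T,"top")):
    im=read_camera(n); h=cv2.cvtColor(im,cv2.COLOR_RGB2HSV)
    m=((h[...,0]<6)|(h[...,0]>174))&(h[...,1]>150)&(h[...,2]>60)
    u=proj(c,[.57,-.26,.1])[0].astype(int); roi=np.s_[u[1]-45:u[1]+45,u[0]-45:u[0]+45]
    w=np.ones(m.shape)
    if n=="top":
        w[:int(u[1])+1]=0 # placeholder: rows under the lamp are ignored below
        white=(im.min(2)>150); w=1-cv2.dilate(white.astype(np.uint8),np.ones((5,5)))
    ms[n]=(c,m[roi].astype(float),w[roi],(u[0]-45,u[1]-45)); print(n,m[roi].sum())
lidpts=np.array([(sx*46,sy*56,z) for sx in(-1,1) for sy in(-1,1) for z in(3,-12)])/1e3
bar=np.array([(sx*16,sy*8,z) for sx in(-1,1) for sy in(-1,1) for z in(3,29)])/1e3
def lidpose(q): F=frame(q[2],.55); return F,np.array([q[0],q[1],.045])+F[:,2]*.07
def cost(q):
    F,o=lidpose(q);e=0
    for n,(c,m,w,off) in ms.items():
        a=np.zeros((90*k,90*k),np.uint8);
        for P,v in((lidpts,255),(bar,0)):
            hu=cv2.convexHull(((proj(c,P@F.T+o)-off+.5)*k*16-8).astype(np.int32)); cv2.fillConvexPoly(a,hu,v,shift=4)
        a=cv2.resize(a,(90,90),interpolation=cv2.INTER_AREA)/255.
        e+=(np.abs(a-m)*w).sum()
    return e
best=min((minimize(cost,[.6+dx,-.265,y],method="Nelder-Mead",options=dict(initial_simplex=np.array([.6+dx,-.265,y])+np.array([[0,0,0],[.01,0,0],[0,.01,0],[0,0,.1]]))) for dx in(-.01,.01) for y in(-.1,.1)),key=lambda r:r.fun)
print("tin",best.x,best.fun,"lid",lidpose(best.x)[1])
# lamp yaw
im=read_camera("top");g=(im.min(2)>150).astype(np.uint8);u=proj(T,[.56,-.25,.25])[0].astype(int)
g[:u[1]-25]=0;g[u[1]+15:]=0;g[:,:u[0]-50]=0;g[:,u[0]+50:]=0
print(cv2.minAreaRect(cv2.findNonZero(g)))
E
python3 fit.py
```

```text
rest [0.6162 0.2856 0.3479] [ 0.7935  0.2127  1.8182 -0.2549 -0.8871  0.0077 -0.7734 -0.3962  0.0223
 -0.1809 -0.7407 -1.2811 -0.7825 -1.0594]
size check w,l [  0.6144   0.285    0.3516  70.77   127.9682]
side 746
top 514
tin [ 0.6068 -0.2632  0.0317] 138.09803921568627 lid [ 0.5703 -0.2644  0.1047]
((366.6661376953125, 174.15335083007812), (24.58034324645996, 56.23503494262695), 87.70938873291016)
```

```bash
cat >> h.py <<'E'
TIN=[.6068,-.2632,.0317]; REST=[.6162,.2856,.3479]
def tinpt(v,q=TIN): F=frame(q[2],.55); return np.array([q[0],q[1],.045])+F@np.array(v)
def restpt(v,q=REST): F=frame(q[2],.6); return np.array([q[0],q[1],.055])+F@np.array(v)
def tool(F,s=1):  # tool z = -F z, tool y = s*F y
    z=-F[:,2]; y=s*F[:,1]; return R.from_matrix(np.c_[np.cross(y,z),y,z]).as_quat()
def now():
    print("t",read_time_s(),"p",np.array(read_eef_pos()),"F",np.array(read_ft_force()),"gap",read_finger_gap(),"gf",read_grasp_force())
E
python3 - <<'E'
from h import *
Ft,Fr=frame(TIN[2],.55),frame(REST[2],.6)
for s in(1,-1):
    for n,p,F in [("pre",tinpt([0,0,.07+.026+.12]),Ft),("grasp",tinpt([0,0,.096]),Ft),("lift",tinpt([-.02,0,.17]),Ft),("rpre",restpt([.05,0,.038+.1]),Fr),("rest",restpt([.046,0,.038]),Fr),("case",np.array([.566,-.083,.05]),frame(0,0)),("tinin",tinpt([-.02,0,.052]),Ft)]:
        j=inverse_kinematics(p,tool(F,s)); print(s,n,p,None if j is None else np.array(j))
Tc=np.linalg.inv(camera_params("wrist")["camera_from_world"]); Rt=R.from_quat(read_tcp_rot()).as_matrix()
print("cam in tool",Rt.T@(Tc[:3,3]-read_eef_pos()),Rt.T@Tc[:3,:3])
E
```

```text
1 pre [ 0.494  -0.2668  0.2291] [ 0.6394  0.0484 -0.0542  2.1611 -0.6083  0.553   2.6509]
1 grasp [ 0.5566 -0.2648  0.1268] [ 1.0238  0.3622 -0.5732  2.0998 -0.3313  0.2728  2.4289]
1 lift [ 0.5009 -0.2666  0.1795] [ 0.7176  0.1415 -0.1482  2.1855 -0.7002  0.4468  2.7608]
1 rpre [0.5817 0.2731 0.1971] [ 0.1851  0.28   -0.8166  2.0776  0.9061  0.4055  0.6039]
1 rest [0.6317 0.2912 0.1123] [-0.0126  0.4893 -0.6119  2.0056  1.306   0.3613  0.2604]
1 case [ 0.566 -0.083  0.05 ] [ 0.5867  0.5853 -0.6261  1.8929  0.4628  0.8113  1.2841]
1 tinin [ 0.5626 -0.2646  0.0789] [ 1.2188  0.5511 -0.8194  2.0949  0.481   0.1958  1.7258]
-1 pre [ 0.494  -0.2668  0.2291] [ 0.8927  0.0609 -0.3128  2.15   -0.5788  0.5466 -0.5135]
-1 grasp [ 0.5566 -0.2648  0.1268] [ 0.829   0.3268 -0.3537  2.1084 -0.5976  0.2981 -0.4831]
-1 lift [ 0.5009 -0.2666  0.1795] [ 0.881   0.1522 -0.3203  2.1782 -0.6431  0.4342 -0.4273]
-1 rpre [0.5817 0.2731 0.1971] [ 0.1827  0.2793 -0.8139  2.0777  0.9043  0.4048 -2.5365]
-1 rest [0.6317 0.2912 0.1123] [-0.7706  0.4201  0.2689  2.0416  0.0858  0.1042 -1.8626]
-1 case [ 0.566 -0.083  0.05 ] [ 0.3619  0.5224 -0.347   1.9037  0.2496  0.7574 -1.6957]
-1 tinin [ 0.5626 -0.2646  0.0789] [ 0.8682  0.4353 -0.4096  2.1091 -0.6391  0.1941 -0.4029]
cam in tool [ 0.0742 -0.0019 -0.1236] [[ 0.0013 -0.9572 -0.2894]
 [ 1.      0.0016 -0.0008]
 [ 0.0012 -0.2894  0.9572]]
```

```bash
python3 - <<'E'
from h import *
Ft=frame(TIN[2],.55)
move_ptp(tinpt([-.01,0,.096+.13]),tool(Ft)); now()
c=camera_params("wrist"); im=read_camera("wrist")
for n in("lid","tin","lamp_edge"): print(n,[(d["at"],round(d["confidence"],2)) for d in tip_of("wrist",n)])
o=im[:,:,::-1].copy()
lid=np.array([(sx*.046,sy*.056,.073) for sx,sy in((-1,-1),(-1,1),(1,1),(1,-1))]); bar=np.array([(sx*.016,sy*.008,.099) for sx,sy in((-1,-1),(-1,1),(1,1),(1,-1))])
for P in(lid,bar): cv2.polylines(o,[proj(c,np.array([tinpt(v) for v in P])).round().astype(int)],True,(255,255,0),1)
print("pred lid origin",proj(c,tinpt([0,0,.07])),"px/mm",np.linalg.norm(proj(c,tinpt([0,.05,.07]))-proj(c,tinpt([0,-.05,.07])))/100)
cv2.imwrite("pics/w1.png",o); np.savez("w1.npz",im=im,K=c["K"],T=c["camera_from_world"]); print(np.array(read_qpos()))
E
```

```text
t 4.5667 p [ 0.4803 -0.2678  0.2327] F [ 0.1471  0.3273 -0.1851] gap 0.08536653395542522 gf 0.0
lid [([257.4, 187.7], 0.97)]
tin []
lamp_edge []
pred lid origin [[255.2467 188.8703]] px/mm 0.9943228847634902
[ 0.6245  0.0219 -0.0186  2.1806 -0.6146  0.5686  2.6701]
```

View pics/w1.png

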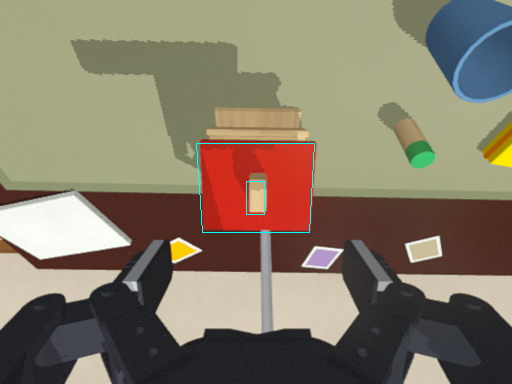

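The wrist view shows the lid at (200-315, 141-232) with its grip bar at (258,197). The predicted outline lies within about 2 px. I'll refine it with a mask fit, then grasp.

```bash
cat > grab.py <<'E'
from h import *
from scipy.optimize import minimize
d=np.load("w1.npz"); c=dict(K=d["K"],camera_from_world=d["T"]); h=cv2.cvtColor(d["im"],cv2.COLOR_RGB2HSV)
m=(((h[...,0]<6)|(h[...,0]>174))&(h[...,1]>150)&(h[...,2]>60))[120:250,180:340].astype(np.uint8)
m=cv2.morphologyEx(m,cv2.MORPH_CLOSE,np.ones((3,3)))
m[40:100,60:95]=1
pts=np.array([(sx*.046,sy*.056,z) for sx in(-1,1) for sy in(-1,1) for z in(.073,.058)])
def cost(q):
    a=np.zeros((520,640),np.uint8); P=np.array([tinpt(v,q) for v in pts])
    cv2.fillConvexPoly(a,cv2.convexHull(((proj(c,P)-(180,120)+.5)*64-8).astype(np.int32)),255,shift=4)
    return np.abs(cv2.resize(a,(160,130),interpolation=cv2.INTER_AREA)/255.-m).sum()
x0=np.array(TIN); r=minimize(cost,x0,method="Nelder-Mead",options=dict(initial_simplex=x0+np.array([[0,0,0],[.006,0,0],[0,.006,0],[0,0,.06]])))
print(r.x,r.fun,m.sum(),cost(x0)); np.save("tin.npy",r.x)
E
python3 grab.py
```

```text
[ 0.6057 -0.2623  0.0121] 648.8313725490195 10528 871.7254901960785
```

```bash
cat >> grab.py <<'E'
q=r.x;P=np.array([tinpt(v,q) for v in pts]);print("hull",proj(c,P)); ys,xs=np.nonzero(m); print("mask",xs.min()+180,xs.max()+180,ys.min()+120,ys.max()+120)
for y in(10,20,40,60,80,100,108): x=np.nonzero(m[y])[0]; print(y+120,x.min()+180 if len(x) else 0,x.max()+180 if len(x) else 0,len(x))
for x in(30,60,90,120): y=np.nonzero(m[:,x])[0]; print("col",x+180,y.min()+120,y.max()+120,len(y))
E
python3 grab.py
```

```text
[ 0.6057 -0.2623  0.0121] 648.8313725490195 10528 871.7254901960785
hull [[198.4226 141.6284]
 [201.1683 139.6579]
 [316.6116 143.4238]
 [313.4952 141.3762]
 [202.119  230.8847]
 [204.4649 225.0135]
 [309.9094 232.0127]
 [307.358  226.1224]]
mask 180 315 140 249
130 0 0 0
140 201 223 23
160 201 314 114
180 202 312 111
200 189 312 114
220 202 311 110
228 202 310 109
col 210 140 247 99
col 240 141 249 92
col 270 141 229 89
col 300 142 231 90
```

```bash
sed -i 's/^TIN=[^;]*;/TIN=[.6057,-.2623,.015];/' h.py; python3 - <<'E'
from h import *
Ft=frame(TIN[2],.55); q=tool(Ft)
move_gripper(.05,40); movel(tinpt([0,0,.15]),q,speed=.15)
movel(tinpt([0,0,.095]),q,speed=.08); now()
move_gripper(0.0,40); now()
movel(tinpt([0,0,.097]),q,speed=.02); now()
movel(tinpt([0,0,.13]),q,speed=.06); now()
movel(tinpt([-.03,0,.20]),q,speed=.15); now()
im=read_camera("wrist"); cv2.imwrite("pics/w2.png",im[:,:,::-1])
E
```

```text
t 6.7083 p [ 0.5561 -0.2634  0.1262] F [ 0.0521  0.2555 -0.4032] gap 0.04998589071147135 gf 0.0
t 7.1083 p [ 0.5561 -0.2636  0.1267] F [-3.1228  0.1771  4.5312] gap 0.015441373081135893 gf 39.953972697257996
t 7.3583 p [ 0.5553 -0.2631  0.1279] F [0.778  0.8212 0.3106] gap 0.014837484042873512 gf 39.247798919677734
t 8.0583 p [ 0.5374 -0.2633  0.1558] F [ 0.6517  1.1158 -0.4259] gap 0.014976661970192331 gf 39.17563319206238
t 8.7167 p [ 0.4759 -0.264   0.1998] F [ 0.5642  0.0952 -1.6918] gap 0.015146011116827209 gf 39.17612671852112
```

View pics/w2.png

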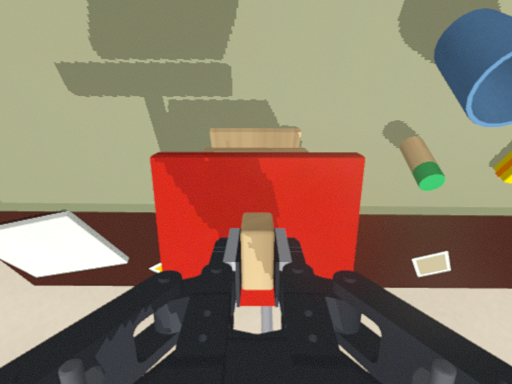

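The lid is held by the bar, with its front corners at (152,156) and (363,154). I'll fit its pose in the hand and refine the rest pose with the wrist camera from above the rest.

```bash
python3 - <<'E'
from h import *
c=camera_params("wrist"); Rt=R.from_quat(read_tcp_rot()).as_matrix(); p=np.array(read_eef_pos())
im=cv2.imread("pics/w2.png"); h=cv2.cvtColor(im,cv2.COLOR_BGR2HSV); m=((h[...,0]<6)|(h[...,0]>174))&(h[...,1]>180)&(h[...,2]>90)
L=[(x,(np.nonzero(m[x,100:250])[0].min()+100,np.nonzero(m[x,250:420])[0].max()+250)) for x in(170,190,210,230)]
Tp=[(x,np.nonzero(m[:,x])[0].min()) for x in(175,200,225,290,320,345)]
print(L,Tp)
# lid frame in tool: nominal: x=-tool x, y=tool y, z=-tool z, origin at tool z +d ; tilt about y and yaw
def pts(q,V):
    F=R.from_euler('ZY',[q[2],q[4]]).as_matrix(); B=np.array([[-1,0,0],[0,1,0],[0,0,-1]])
    o=np.array([q[0],q[1],q[3]]); return proj(c,(((np.array(V)@F.T)@B.T+o)@Rt.T)+p)
def line(a,b,u): n=np.array([-(b-a)[1],(b-a)[0]])/np.linalg.norm(b-a); return (np.array(u)-a)@n
def f(q,tilt=0):
    P=pts([*q,tilt],[(-.046,-.056,.003),(-.046,.056,.003),(.046,-.056,.003),(.046,.056,.003)])
    e=[line(P[0],P[1],(x,y)) for x,y in Tp]
    i,j=(0,1) if P[0,0]<P[1,0] else (1,0)
    e+=[line(P[i],P[i+2],(l-.5,x)) for x,(l,_) in L]+[line(P[j],P[j+2],(r+.5,x)) for x,(_,r) in L]
    return np.array(e)
for tl in(-.03,0,.03):
  r=least_squares(f,[0,0,0,.025],args=(tl,)); print("x,y,yaw,d in tool",tl,r.x,np.round(r.fun,2))
F=frame(REST[2],.6)
E
```

```text
[(170, (np.int64(152), np.int64(362))), (190, (np.int64(154), np.int64(360))), (210, (np.int64(156), np.int64(358))), (230, (np.int64(157), np.int64(357)))] [(175, np.int64(153)), (200, np.int64(153)), (225, np.int64(153)), (290, np.int64(153)), (320, np.int64(154)), (345, np.int64(154))]
x,y,yaw,d in tool -0.03 [ 0.0021  0.0022 -0.0049  0.0286] [ 0.1  -0.03 -0.16 -0.49  0.35  0.22  0.04 -0.15 -0.34  0.46  0.29  0.26
  0.22 -0.81]
x,y,yaw,d in tool 0 [ 0.0023  0.0022 -0.0049  0.0293] [ 0.1  -0.03 -0.16 -0.49  0.35  0.22 -0.3  -0.26 -0.22  0.81  0.64  0.37
  0.1  -1.16]
x,y,yaw,d in tool 0.03 [ 0.0025  0.0022 -0.0048  0.0299] [ 0.1  -0.03 -0.16 -0.49  0.35  0.23 -0.64 -0.37 -0.09  1.17  0.99  0.48
 -0.03 -1.53]
```

```bash
python3 - <<'E'
from h import *
Ft=frame(TIN[2],.55)
movel([.42,-.22,.34],tool(Ft),speed=.2)
tgt=restpt([.055,0,0]); best=None
for a in np.arange(-180,180,20):
    Rz=R.from_euler('z',a,degrees=True).as_matrix()@np.diag([1,-1,-1])
    for hz in(.36,.32):
        p=tgt-Rz@[.09,0,0]; p[2]=hz; j=inverse_kinematics(p,R.from_matrix(Rz).as_quat())
        if j is not None:
            s=np.abs(np.array(j)-read_qpos()).max()
            if best is None or s<best[0]: best=(s,a,hz,p,R.from_matrix(Rz).as_quat(),j)
print(best)
move_ptp(best[3],best[4]); now()
c=camera_params("wrist"); im=read_camera("wrist"); print([(d["at"],round(d["confidence"],2)) for d in tip_of("wrist","rest")])
o=im[:,:,::-1].copy()
B=[(0,-.035,0),(0,.035,0),(.125,.035,0),(.125,-.035,0)]; G=[(-.01,-.035,.014),(-.01,.035,.014),(0,.035,.014),(0,-.035,.014)]
for P in(B,G): cv2.polylines(o,[proj(c,np.array([restpt(v) for v in P])).round().astype(int)],True,(255,255,0),1)
print(proj(c,np.array([restpt(v) for v in B+G])))
cv2.imwrite("pics/w3.png",o); np.savez("w3.npz",im=im,K=c["K"],T=c["camera_from_world"])
E
```

```text
(np.float64(0.9313816092250287), np.int64(-60), 0.32, array([0.6139, 0.379 , 0.32  ]), array([ 0.866, -0.5  ,  0.   ,  0.   ]), array([-0.0652,  0.6249, -0.8737,  1.2817,  0.4694,  1.4416,  2.7653]))
t 11.95 p [0.6149 0.3771 0.3201] F [ 0.2211 -0.0084 -1.2555] gap 0.014998074582247835 gf 39.18546259403229
[([289.6, 96.4], 0.79), ([419.7, 129.1], 0.78)]
[[298.5395  66.2435]
 [287.0968 123.1495]
 [198.1935 110.4854]
 [206.3754  38.2995]
 [312.1154  68.143 ]
 [299.8046 125.6841]
 [294.0876 124.8811]
 [306.2779  66.3362]]
```

View pics/w3.png

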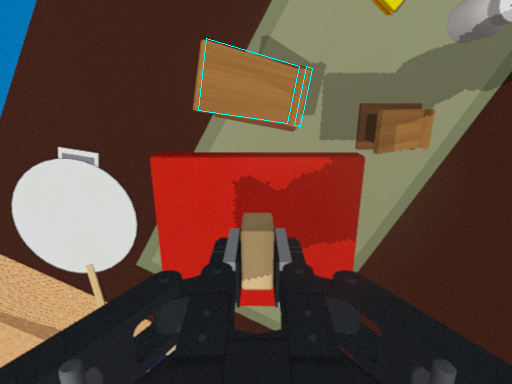

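```bash
python3 - <<'E'
import numpy as np,cv2
im=np.load("w3.npz")["im"][20:145,180:330,::-1]
cv2.imwrite("pics/w3c.png",cv2.resize(im,(720,600),interpolation=cv2.INTER_CUBIC))
E
```

```text
(no output)
```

View pics/w3c.png

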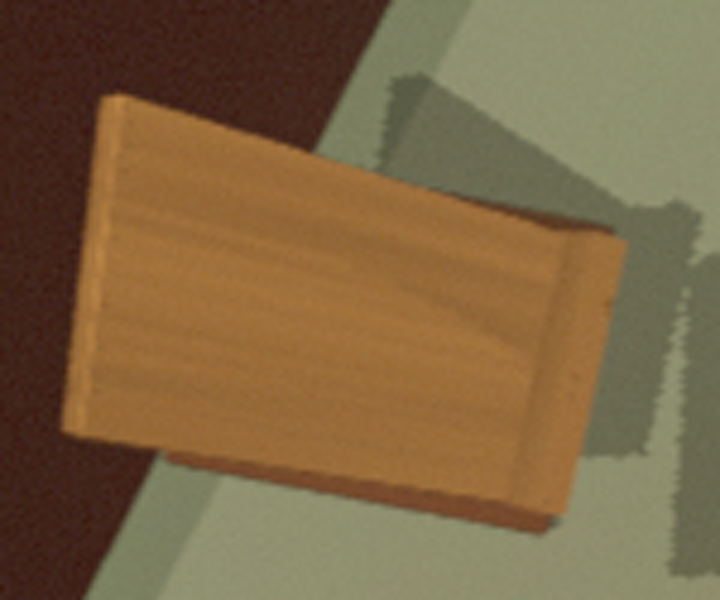

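```bash
python3 - <<'E'
from h import *
d=np.load("w3.npz"); c=dict(K=d["K"],camera_from_world=d["T"])
M=np.array([(125,-35,0),(125,35,0),(-10,-35,14),(-10,35,14),(0,-35,0),(0,35,0)])/1e3
U=(np.array([(124,96),(90,436),(627,240),(568,516),(556,231),(511,500)])+.5)/4.8-.5+[180,20]
f=lambda q:(np.array([(proj(c,restpt(v,q))[0]-u)*w for v,u,w in zip(M,U,[1,1,1,1,.5,.5])])).ravel()
r=least_squares(f,REST); print(r.x,np.round(r.fun,2))
Rt=R.from_quat(read_tcp_rot()).as_matrix(); b=Rt@[.001,.0022,0]; q=r.x-[b[0],b[1],0]; print("corrected",q,"old",REST)
np.save("rest.npy",q)
E
```

```text
[0.6167 0.2875 0.3416] [-0.08 -0.37 -1.52  0.79  0.85 -0.07  0.57 -0.24  1.06 -0.1  -0.11  0.24]
corrected [0.6181 0.2895 0.3416] old [0.6162, 0.2856, 0.3479]
```

```bash
sed -i 's/REST=\[[^]]*\]/REST=[.617,.2877,.344]/' h.py; python3 - <<'E'
from h import *
F=frame(REST[2],.6); q=tool(F)
move_ptp(restpt([.051,0,.18]),q); now(); print(np.array(read_qpos()))
movel(restpt([.051,0,.058]),q,speed=.12); pause(.3)
f0=np.array(read_ft_force()); z=.058
while z>.030:
    z-=.001; movel(restpt([.051,0,z]),q,speed=.02)
    df=F.T@(np.array(read_ft_force())-f0)
    if df[2]>2.5: break
print("z",z,df)
x=.051
f1=np.array(read_ft_force())
while x>.040:
    x-=.001; movel(restpt([x,0,z]),q,speed=.02)
    d2=F.T@(np.array(read_ft_force())-f1)
    print(x,d2)
    if d2[0]>3: break
now(); print(F.T@(np.array(read_eef_pos())-restpt([0,0,0])))
E
```

```text
t 13.7083 p [0.5613 0.2684 0.2331] F [ 0.1598 -0.0224 -0.5198] gap 0.014834779157181257 gf 39.13936972618103
[ 0.0223  0.1352 -0.6264  2.1005  0.5689  0.3947  0.8706]
z 0.038999999999999986 [-0.1255 -0.0532  4.7815]
0.049999999999999996 [ 1.2909 -0.0375 -0.7981]
0.048999999999999995 [ 1.9937  0.3671 -0.6469]
0.047999999999999994 [2.1784 1.2762 0.4365]
0.04699999999999999 [ 2.8516 -0.5574  0.9689]
0.04599999999999999 [4.4527 0.1    0.3072]
t 21.175 p [0.6328 0.2934 0.114 ] F [0.5988 0.0514 4.9926] gap 0.015096277225971112 gf 39.83129382133484
[0.0471 0.0001 0.0392]
```

```bash
python3 - <<'E'
from h import *
F=frame(REST[2],.6); q=tool(F)
move_gripper(.04); now()
movel(restpt([.047,0,.075]),q,speed=.08); movel(restpt([.047,0,.14]),q,speed=.15); pause(.1); now()
c=camera_params("wrist"); im=read_camera("wrist")
o=im[:,:,::-1].copy()
def dr(P,col): cv2.polylines(o,[proj(c,np.array([restpt(v) for v in P])).round().astype(int)],True,col,1)
dr([(0.046+a*.046,b*.056,.015) for a,b in((-1,-1),(-1,1),(1,1),(1,-1))],(255,255,0))
dr([(-.01,-.035,.014),(-.01,.035,.014),(0,.035,.014),(0,-.035,.014)],(0,255,0))
np.savez("w4.npz",im=im,K=c["K"],T=c["camera_from_world"])
s=read_camera("side")[220:320,110:230,::-1]
out=np.zeros((600,800,3),np.uint8);out[:384,:512]=o; out[384:584,512:752]=cv2.resize(s,(240,200),interpolation=cv2.INTER_CUBIC)
out[300:600,:400]=cv2.resize(s,(400,300),interpolation=cv2.INTER_CUBIC) if False else out[300:600,:400]
cv2.imwrite("pics/w4.png",out); print(proj(c,np.array([restpt([.046-.046,b,.015]) for b in(-.056,.056)])))
E
```

```text
t 21.5333 p [0.6309 0.2925 0.1117] F [-0.3312  0.7431  0.4313] gap 0.04012655034628051 gf 0.0
t 22.8167 p [0.579  0.2736 0.1958] F [ 0.489   0.6925 -0.7208] gap 0.040337790580959446 gf 0.0
[[188.3663 135.9481]
 [321.213  135.9396]]
```

View pics/w4.png

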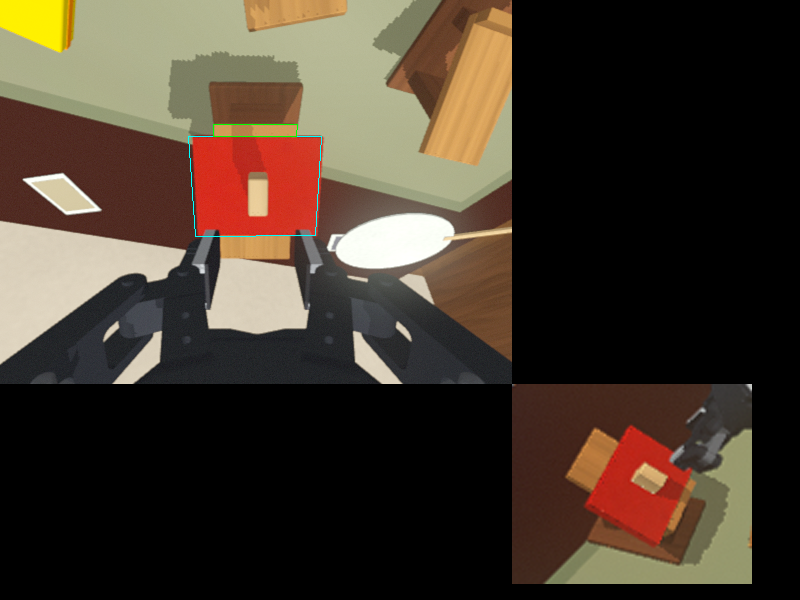

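The lid lies handle up against the ledge, at (190-322, 136-236), and the ledge is at (213-297, 130). I'll check the centring numerically.

```bash
python3 - <<'E'
from h import *
d=np.load("w4.npz"); im=d["im"]; h=cv2.cvtColor(im,cv2.COLOR_RGB2HSV)
for r in(126,129,132): print(r,[tuple(im[r,x]) for x in (205,213,214,216,296,297,298,302)])
def ext(mask,r,a,b): x=np.nonzero(mask[r,a:b])[0]; return x.min()+a,x.max()+a
red=((h[...,0]<6)|(h[...,0]>174))&(h[...,1]>190)&(h[...,2]>120)
wood=(h[...,0]>8)&(h[...,0]<18)&(h[...,2]>120)&(h[...,1]>100)
for r in(127,129,131,133): print("ledge",r,ext(wood,r,195,320))
for r in(140,150,160,200,220,230): print("lid",r,ext(red,r,180,335))
for r in(242,248): print("board",r,ext(wood,r,213,300))
for x in(200,220,250,290,310): y=np.nonzero(red[115:245,x])[0]+115; print("col",x,y.min(),y.max(),"ledge top",(np.nonzero(wood[110:140,x])[0]+110)[[0,-1]] if wood[110:140,x].any() else None)
E
```

```text
126 [(np.uint8(127), np.uint8(126), np.uint8(97)), (np.uint8(139), np.uint8(124), np.uint8(92)), (np.uint8(188), np.uint8(141), np.uint8(83)), (np.uint8(211), np.uint8(156), np.uint8(88)), (np.uint8(210), np.uint8(157), np.uint8(90)), (np.uint8(188), np.uint8(153), np.uint8(104)), (np.uint8(169), np.uint8(166), np.uint8(132)), (np.uint8(178), np.uint8(179), np.uint8(143))]
129 [(np.uint8(127), np.uint8(127), np.uint8(98)), (np.uint8(134), np.uint8(128), np.uint8(100)), (np.uint8(185), np.uint8(144), np.uint8(94)), (np.uint8(211), np.uint8(157), np.uint8(87)), (np.uint8(210), np.uint8(158), np.uint8(94)), (np.uint8(195), np.uint8(168), np.uint8(122)), (np.uint8(178), np.uint8(178), np.uint8(141)), (np.uint8(177), np.uint8(177), np.uint8(141))]
132 [(np.uint8(125), np.uint8(126), np.uint8(98)), (np.uint8(134), np.uint8(129), np.uint8(101)), (np.uint8(186), np.uint8(145), np.uint8(93)), (np.uint8(209), np.uint8(154), np.uint8(82)), (np.uint8(207), np.uint8(159), np.uint8(99)), (np.uint8(192), np.uint8(170), np.uint8(126)), (np.uint8(178), np.uint8(176), np.uint8(140)), (np.uint8(178), np.uint8(178), np.uint8(141))]
ledge 127 (np.int64(214), np.int64(297))
ledge 129 (np.int64(214), np.int64(296))
ledge 131 (np.int64(214), np.int64(296))
ledge 133 (np.int64(214), np.int64(296))
lid 140 (np.int64(193), np.int64(322))
lid 150 (np.int64(193), np.int64(321))
lid 160 (np.int64(193), np.int64(321))
lid 200 (np.int64(196), np.int64(319))
lid 220 (np.int64(197), np.int64(317))
lid 230 (np.int64(197), np.int64(316))
board 242 (np.int64(220), np.int64(289))
board 248 (np.int64(220), np.int64(289))
col 200 136 235 ledge top None
col 220 137 234 ledge top [123 136]
col 250 137 234 ledge top [123 136]
col 290 138 235 ledge top [110 136]
col 310 137 230 ledge top [135 135]
```

The lid is about 1.7 mm off centre and square, which is good enough. Next is the case.

```bash
python3 - <<'E'
from h import *
F=frame(REST[2],.6)
movel([.53,.25,.30],tool(F),speed=.25)
q=tool(frame(0,0))
move_ptp([.566,-.083,.22],q); now(); move_gripper(.055,30)
c=camera_params("wrist"); im=read_camera("wrist"); Rt=R.from_quat(read_tcp_rot()).as_matrix()
b=Rt@[.001,.0022,0]
for n,z in(("case",0),("case_center",.031)):
    for d in tip_of("wrist",n): print(n,d["at"],round(d["confidence"],2),plane(c,d["at"],z)-b)
h=cv2.cvtColor(im,cv2.COLOR_RGB2HSV); g=((h[...,0]>55)&(h[...,0]<85)&(h[...,1]>150)).astype(np.uint8)
n,l,st,ce=cv2.connectedComponentsWithStats(g); i=1+st[1:,4].argmax(); print("green",st[i],ce[i],plane(c,ce[i],.06)-b)
for n in("side","top"):
    im2=read_camera(n); cc=camera_params(n); h=cv2.cvtColor(im2,cv2.COLOR_RGB2HSV); g=((h[...,0]>55)&(h[...,0]<85)&(h[...,1]>150)).astype(np.uint8)
    k,l,st,ce=cv2.connectedComponentsWithStats(g)
    if k>1: i=1+st[1:,4].argmax(); print(n,st[i],ce[i],plane(cc,ce[i],.055))
o=im[:,:,::-1]; s=read_camera("top")[150:230,140:400,::-1]
out=np.zeros((600,800,3),np.uint8);out[:384,:512]=o;out[390:590,:650]=cv2.resize(s,(650,200))
cv2.imwrite("pics/w5.png",out)
E
```

```text
t 24.8417 p [ 0.5661 -0.0805  0.2199] F [-0.3443  0.6003  0.1249] gap 0.040059230070752 gf 0.0
case [258.1, 164.9] 0.72 [ 0.5662 -0.0804  0.    ]
case_center [259.3, 169.5] 0.68 [ 0.5648 -0.0792  0.031 ]
green [245 165  24  24 459] [256.8126 176.3834] [ 0.5653 -0.0819  0.06  ]
side [286 195   9   6  40] [289.8 197.4] [ 0.5686 -0.0862  0.055 ]
top [298 197   6   6  27] [300.5926 199.2593] [ 0.562  -0.0836  0.055 ]
```

View pics/w5.png

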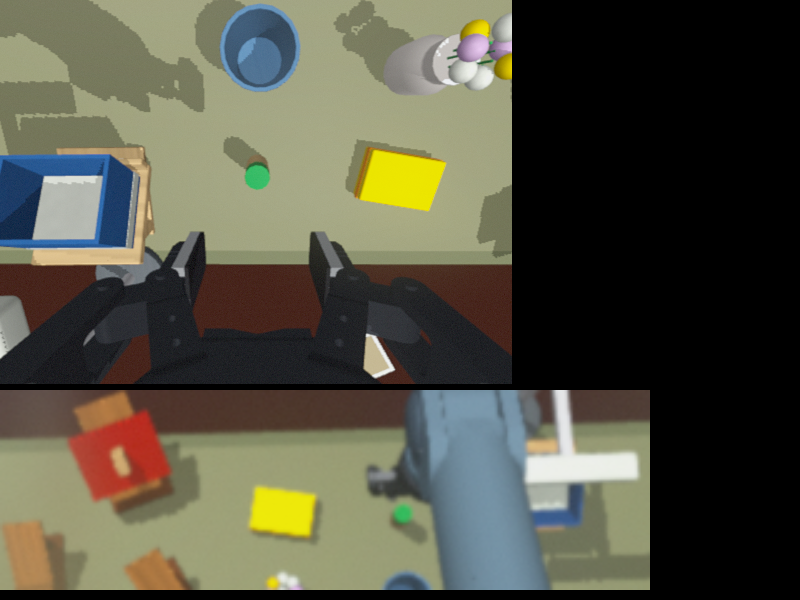

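The case stands at (257,176) in the wrist view, clear of the cup, cards and open tin. The lid is in place on the rest (bottom strip). I'll grasp the case and lower it into the tin along its axis.

```bash
python3 - <<'E'
from h import *
q=tool(frame(0,0)); Ft=frame(TIN[2],.55); qt=tool(Ft); P=[.565,-.0815]
movel([*P,.10],q,speed=.15); movel([*P,.047],q,speed=.08); now()
move_gripper(0,30); now()
movel([*P,.06],q,speed=.05); movel([*P,.2],q,speed=.2); now()
movel([.46,-.12,.25],q,speed=.2)
move_ptp(tinpt([-.018,-.001,.19]),qt); now(); print(np.array(read_qpos()))
s=read_camera("side")[90:200,230:370,::-1]; w=read_camera("wrist")[:,:,::-1]
out=np.zeros((600,800,3),np.uint8);out[:384,:512]=w;out[390:590,:255]=cv2.resize(s,(255,200))
cv2.imwrite("pics/w6.png",out)
E
```

```text
t 27.2 p [ 0.5653 -0.0814  0.047 ] F [-0.6226  0.8347 -0.1039] gap 0.055015381172648745 gf 0.0
t 27.575 p [ 0.5656 -0.0816  0.0477] F [-0.242  -0.3945  1.8423] gap 0.024454109650912784 gf 29.47826899588108
t 28.8333 p [ 0.5638 -0.0815  0.1986] F [ 0.6634 -0.3239 -1.3286] gap 0.02421132005490692 gf 29.430299699306488
t 30.55 p [ 0.4922 -0.2636  0.1973] F [ 0.6746  0.3862 -0.729 ] gap 0.02395128862822793 gf 29.449677765369415
[ 0.5795  0.087  -0.001   2.1996 -0.6843  0.484   2.7206]
```

View pics/w6.png

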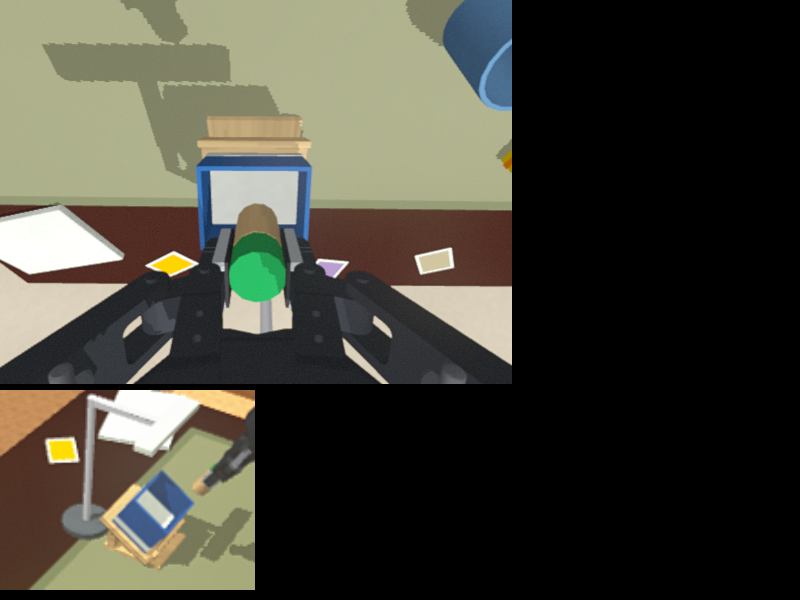

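The tin is empty and the case is held upright over it. The tin's front rim is at row ~157, columns 199-311.

```bash
python3 - <<'E'
from h import *
c=camera_params("wrist"); im=read_camera("wrist"); h=cv2.cvtColor(im,cv2.COLOR_RGB2HSV); bl=(h[...,0]>100)&(h[...,0]<125)&(h[...,1]>150)&(h[...,2]>60)
row=[(np.nonzero(bl[140:200,x])[0]+140).min() for x in(215,255,295)]; col=np.nonzero(bl[185])[0]; col=col[(col>180)&(col<330)]
pr=proj(c,np.array([tinpt([-.04,-.05,.07]),tinpt([-.04,.05,.07]),tinpt([.0,-.05,.07]),tinpt([0,.05,.07])])); print(row,col.min(),col.max(),pr)
if abs(np.mean(row)-pr[:2,1].mean())>5: raise SystemExit("off")
Ft=frame(TIN[2],.55); qt=tool(Ft); X=[-.018,-.001]
movel(tinpt([*X,.13]),qt,speed=.12); pause(.2); f0=np.array(read_ft_force())
z=.13
for z in np.arange(.12,.059,-.01):
    movel(tinpt([*X,z]),qt,speed=.08); df=Ft.T@(np.array(read_ft_force())-f0)
    if np.abs(df).max()>4: print("touch",z,df); break
else:
    while z>.044:
        z-=.001; movel(tinpt([*X,z]),qt,speed=.02); df=Ft.T@(np.array(read_ft_force())-f0)
        if df[2]>2.5: break
print("z",z,df); now()
E
```

```text
[np.int64(158), np.int64(166), np.int64(168)] 198 309 [[194.3574 163.3468]
 [311.8171 163.6931]
 [196.9855 207.532 ]
 [309.1987 207.7794]]
z 0.049000000000000016 [-1.2254  1.6378 13.6144]
t 36.225 p [ 0.5643 -0.2642  0.0783] F [-8.0487  1.5867 10.201 ] gap 0.02424604058683752 gf 30.785498768091202
```

```bash
python3 - <<'E'
from h import *
Ft=frame(TIN[2],.55); qt=tool(Ft); x=-.018; z=.0503
movel(tinpt([x,-.001,z]),qt,speed=.02); f0=np.array(read_ft_force())
while x>-.024:
    x-=.001; movel(tinpt([x,-.001,z]),qt,speed=.02); df=Ft.T@(np.array(read_ft_force())-f0)
    if df[0]>2.5: break
print("x",x,df)
move_gripper(.042); now()
movel(tinpt([x+.001,-.001,.10]),qt,speed=.08); movel(tinpt([-.03,0,.2]),qt,speed=.15)
movel([.42,-.22,.33],qt,speed=.2); pause(.5); now()
w=read_camera("wrist")[:,:,::-1]; s=read_camera("side")[90:330,110:370,::-1]
out=np.zeros((600,800,3),np.uint8);out[:250,:333]=cv2.resize(w,(333,250));out[:600,333:]=cv2.resize(s,(467,600)) if False else 0
out[:431,333:]=cv2.resize(s,(467,431)); cv2.imwrite("pics/end.png",out)
S,T=camera_params("side"),camera_params("top"); read_camera("top"); r={}
for n in("cup","vase","cards"): print(n,[(cam,tip_of(cam,n)[:1]) for cam in("side","top")])
E
```

```text
x -0.022000000000000002 [ 4.171   0.4179 -2.4857]
t 37.7917 p [ 0.5604 -0.265   0.0764] F [ 1.589  -0.1863  0.9026] gap 0.042219764525557604 gf 0.939493216574192
t 40.775 p [ 0.42   -0.22    0.3297] F [-0.0127  0.1153  0.3274] gap 0.041972623142525124 gf 0.0
cup [('side', [{'at': [319.4, 231.3], 'confidence': 0.89}]), ('top', [{'at': [300.0, 232.3], 'confidence': 0.65}])]
vase [('side', [{'at': [316.7, 160.0], 'confidence': 0.54}]), ('top', [{'at': [251.8, 234.1], 'confidence': 0.49}])]
cards [('side', [{'at': [252.4, 249.3], 'confidence': 0.87}]), ('top', [{'at': [253.4, 199.5], 'confidence': 0.64}])]
```

View pics/end.png

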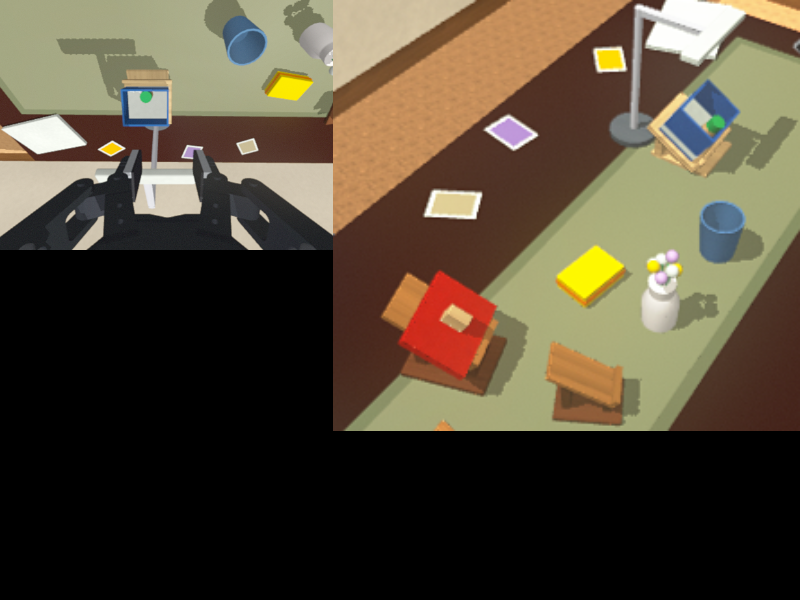

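The picture shows the lid on the large rest at (450,325) and the case in the tin at (715,125). The cup, vase and cards have not moved, and the robot is clear of everything.

```bash
python3 -c "
from bench import *
print(sign_off())"
```

```text
the job is handed in; nothing more can be done
None
```

The job is handed in at about 41 s: the lid lies handle up on the largest rest against its ledge (about 1.7 mm off centre), the needle case is in the open tin, and the cup, vase and card box look undisturbed in the final picture.

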